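# Hang up the transport guard and take off a canister cap of unknown thread hand

## Task

Take the U-shaped transport guard off the sample canister that stands in the bench clamp and hang it astride the horizontal rail, one leg on each side of the bar, about mid-way along. Then unscrew that canister's cap: it may have a right-hand or a left-hand thread, so try gently both ways without wrenching it against its stop, turn it all the way loose, and only then lift it off. Finish while still holding the cap in the gripper, level and still, above its canister and at least 60 mm higher than it sat; do not knock or shift the spare canister's cap, the spray bottle, the glove box or the stack of dishes.

Things in the scene. Friction and masses are not known exactly. Their poses are not given: they have to be found in the camera images.
- clamp: Bench clamp, fixed: dark steel plate 130 x 130 x 12 mm with two aluminium jaws up to 62 mm high on its local +x and -x sides, and on +x a black-knobbed screw reaching 93 mm from the axis. Origin: centre of the underside, on the axis of the canister held in it.
- canister_a: Aluminium sample canister, fixed, 84 mm across; flat shoulder at 100 mm, neck 30 mm across up to 128 mm. Origin: centre of the underside, at table height; z up the axis of neck and cap. The two canisters look alike; the one to open shares its axis with clamp (which one varies), the spare stands in a rubber foot. Quick lug thread, right- or left-handed: it cannot be seen which.
- canister_b: Aluminium sample canister, fixed, 84 mm across; flat shoulder at 100 mm, neck 30 mm across up to 128 mm. Origin: centre of the underside, at table height; z up the axis of neck and cap. The two canisters look alike; the one to open shares its axis with clamp (which one varies), the spare stands in a rubber foot. Quick lug thread, right- or left-handed: it cannot be seen which.
- cap_a_center (a point): Centre (half-way up) of canister_a's black round cap, loose, 56 mm across, 48 high, top at first 154 mm above table; z up. Loosens by about 80 (60 to 105) degrees, anticlockwise from above if right-handed, else clockwise, hardly rising, then lifts straight off. Turned the other way it meets a hard stop within 25 degrees (over 2 N m is wrenching). Until loosened it rises only about 3 mm.
- cap_b_center (a point): Centre (half-way up) of canister_b's black round cap, loose, 56 mm across, 48 high, top at first 154 mm above table; z up. Loosens by about 80 (60 to 105) degrees, anticlockwise from above if right-handed, else clockwise, hardly rising, then lifts straight off. Turned the other way it meets a hard stop within 25 degrees (over 2 N m is wrenching). Until loosened it rises only about 3 mm.
- guard_grip (a point): Centre of the grey grip fin (10 mm thick along local x, 44 long, 38 high) of the loose transport guard, an inverted steel U, about 160 g. The fin stands on a level plate 74 x 40 x 4 mm whose underside is 24 mm below this point; from its +x and -x ends legs 40 mm wide reach 45 mm below the underside, 66 mm apart inside. At first the plate rests on the clamped canister's cap. A half turn about z changes nothing.
- rail: Steel rail, fixed: horizontal round bar 12 mm in diameter, 220 mm long, along this body's y axis, on two posts at its ends. Origin on the table under the bar's middle.
- rail_mid (a point): Middle of the rail's bar, on the bar's centre line, 170 mm above the table; the bar runs along local y.
- spray: Clear spray bottle with white trigger head, 72 mm across, 205 mm high; origin at centre of the underside. A bystander.
- glovebox: Carton of gloves, 100 x 120 x 60 mm; origin at centre of the underside. A bystander.
- dishes: Stack of three shallow lidded dishes, 78 mm across, 42 mm high; origin at centre of the underside. A bystander.
Things that resemble listed ones, but are neither listed nor needed, are in the scene too. Leave any yellow look-alike of the part that bears guard_grip alone.

How it is judged (in metres and radians):
On the way, in this order (a step that is already met when the one before it is completed fails the run):
1. the guard hangs astride the rail, let go and at rest (contact force between guard and rail above 0.3 N and contact force between guard and the fingers below 0.05 N and x of rail_mid in the frame of guard_grip between -0.034 and 0.034 m and z of rail_mid in the frame of guard_grip between -0.068 and -0.022 m and distance between rail_mid and guard_grip below 0.11 m and angle between the y axis of guard_grip and the y axis of rail, either way round below 0.45 rad and linear speed of guard below 0.05 m/s), for 0.2 s.
2. the clamped canister's cap has been turned loose (over 43 degrees from how it sat) while still down on its neck (((horizontal distance between canister_a and clamp below 0.02 m and angle between the x axis of cap_a and the x axis of canister_a, either way round above 0.75 rad and height (world z) of cap_a_center below 0.145 m) or (horizontal distance between canister_b and clamp below 0.02 m and angle between the x axis of cap_b and the x axis of canister_b, either way round above 0.75 rad and height (world z) of cap_b_center below 0.145 m))), for 0.1 s.
At the end, for the whole second after the job is handed in: Guard hangs at rest on the rail, bar between its legs, fin within 110 mm of the bar's middle, let go; the clamped canister's cap is held by the fingers, centre over 180 mm above the table, within 100 mm of its canister's axis, tilt under 0.5 rad, still, touching neither canister, rail nor guard (all of step 1 and ((horizontal distance between canister_a and clamp below 0.02 m and height (world z) of cap_a_center above 0.18 m and contact force between cap_a and the fingers above 1 N and angle between cap_a_center's own z axis and vertical below 0.5 rad and horizontal distance between cap_a_center and canister_a below 0.1 m and contact force between cap_a and canister_a below 0.05 N and contact force between cap_a and rail below 0.05 N and contact force between cap_a and guard below 0.05 N and linear speed of cap_a below 0.03 m/s) or (horizontal distance between canister_b and clamp below 0.02 m and height (world z) of cap_b_center above 0.18 m and contact force between cap_b and the fingers above 1 N and angle between cap_b_center's own z axis and vertical below 0.5 rad and horizontal distance between cap_b_center and canister_b below 0.1 m and contact force between cap_b and canister_b below 0.05 N and contact force between cap_b and rail below 0.05 N and contact force between cap_b and guard below 0.05 N and linear speed of cap_b below 0.03 m/s))); the arm keeps its last pose, push and grip.
It fails at once if the clamped canister's cap is wrenched against its stop or pulled against its thread (over 130 N between cap and canister) ((horizontal distance between canister_a and clamp below 0.02 m and contact force between cap_a and canister_a above 130 N) or (horizontal distance between canister_b and clamp below 0.02 m and contact force between cap_b and canister_b above 130 N)).
It fails at once if the spare canister's cap is shifted by over 15 mm ((horizontal distance between canister_a and clamp below 0.02 m and distance of cap_b_center from where it was at the start of the episode above 0.015 m) or (horizontal distance between canister_b and clamp below 0.02 m and distance of cap_a_center from where it was at the start of the episode above 0.015 m)).
It fails at once if a bystander is shifted by over 30 mm (distance of any of spray, glovebox, dishes from where it was at the start of the episode above 0.03 m).
It also fails if it takes over 67 s, if anything falls off the work surface, if the arm or the gripper's body presses on something with over 40 N, if the wrist force passes 120 N, or if a joint passes its speed limit or range.

## Robot

A 6-joint arm with a two-finger parallel gripper is mounted at the origin on the work surface. World frame = base frame: x ahead of the robot, y to its left, z up, the work surface at z = 0. Lengths are in m, angles in degrees, forces in N, time in s.
With the tool pointing down it reaches from about 0.425 to 0.925 m from the base axis. Payload 12.5 kg.
Tool frame: the origin (TCP) lies at the very end of the fingers, on their centre line; the grasp point (between the pads) lies env.grip_point_offset behind it (env.grip_point_offset is the distance from the TCP to the grasp point, in m); z points along the fingers, y is the line along which they close (so a half turn about z gives the same grasp; the last joint's range is limited). The gripper opens to 85 mm and grips with 20 to 120 N. Pads are 22 mm wide; open, the fingers measure 114 mm over their backs; the gripper's body (76 mm by 85 mm) begins 54 mm behind the grasp point. The pads swing forward as they close: fully open they stand 13 mm farther back than shut.
Start: joints at [57.261, 28.126, 89.318, -0, 62.55, -6.05], TCP at [0.281, 0.558, 0.231] pointing down, gripper open.
Joint ranges: [-177.58, 177.58], [-47.91, 125.51], [2.72, 160], [-65.01, 245.01], [3.68, 167.84], [-153.87, 153.87]. Speed limits (degrees/s): [127.2, 127.2, 159.86, 180, 180, 180].

## Interface

Orientations are given as [roll, pitch, yaw] about the fixed x, y, z axes, in that order (R = Rz(yaw) Ry(pitch) Rx(roll)).
In Python, from station import env gives the robot as it stands.
- The arm moves only by the tool servo_tool, never from a script. Its arguments are lists of equal length, an entry for each row: "travel": the shift along the tool's x, y, z as a fraction of full scale, a list of three; "dr": the turn, a rotation vector about the tool's x, y, z as a fraction of full scale, a list of three; "claw": the opening, from -1 (shut) to 1 (fully open). In form: {"travel": [[tx, ty, tz], ...], "dr": [[ax, ay, az], ...], "claw": [claw, ...]}. A call has 1 to 20 rows; each row shifts and turns the commanded pose from where the row before left it, along the tool's axes as they then stand; what a row does not reach is not made up. Full scale, the value 1, is 30 mm for a shift and 5 degrees for a turn. A row lasts 1/8 s, in which the tool goes at most 62.5 mm and 10.7 degrees, less where a joint would pass 70% of its speed; a pose out of reach is approached as far as the arm can. A call with a number of a shift or a turn outside -1 to 1 is refused whole. A call with a gripper value outside its range is refused whole. The fingers move at their own pace and stop on an object; the grip force is fixed at half the most. Time passes only in rows, so rows that do not move let the fingers close. It gives the time, the measured TCP pose, the force, the opening and the grip force at its end, in the units of the state.
- env.sense(): the state, without advancing time (a new reading comes with each control period).
- env.read_camera(name): name is "scene" or "side" or "wrist"; returns a dict with "frame" (420x560x3 uint8, red, green, blue), "intrinsics" (3x3 intrinsics, pixels), "world_to_cam" (4x4, takes a point from world to camera coordinates). Camera axes: x right, y down, z forward; pixel columns grow to the right and rows downward; lengths in m; the calibration is good to about 2 mm. A picture is of the moment at which its call begins. There is no depth.
- env.finish_job(): hands the job in; it is judged then, once.
The state is a dict: "time_s": time; "joints": joint angles; "qd": joint speeds; "joint_torque": joint torques, N m; "position": TCP position; "tool_rot": TCP orientation; "ft_force": force on the tool from outside, world axes, zero at the start; "torque": the same for the moment, N m; "grip_width": finger opening in m; "grip_force": force on a finger pad.
Only numpy, scipy, OpenCV 4.12 (cv2) and the standard library are available. Lean on these libraries where they do the work, as an engineer would, in place of code of your own. Each camera call takes 0.05 s, during which the arm holds its last target. There are 200 camera calls.

## Working session

There is one attempt and no reset: what is moved stays moved. The work goes in short steps, Python scripts to look and compute and a tool call to move; the robot and the scene stay as the last step left them, time stands still between calls to the robot, and variables do not carry over. Pictures are saved under pics/ and viewed, at most 10 in all, crops included, and the job is handed in when it is done.

Besides the shell and the picture viewer there is one more tool, called after "Request:" by a JSON object that holds its "name" and its "arguments". servo_tool: Moves the arm, as the interface text tells. Shift numbers are shares of 30 mm and turn numbers shares of 5 degrees, none past 1 either way. Its arguments: {"type":"object","properties":{"travel":{"type":"array","items":{"type":"array","items":{"type":"number","minimum":-1,"maximum":1}}},"dr":{"type":"array","items":{"type":"array","items":{"type":"number","minimum":-1,"maximum":1}}},"claw":{"type":"array","items":{"type":"number"}}},"required":["travel","dr","claw"]}

```bash
mkdir -p pics
cat > h.py <<'E'
from station import env
import numpy as np, cv2
def shot(n,tag):
    c=env.read_camera(n); cv2.imwrite(f'pics/{tag}.png',c['frame'][:,:,::-1]); np.savez(f'pics/{tag}.npz',K=c['intrinsics'],T=c['world_to_cam']); return c
def load(tag):
    d=np.load(f'pics/{tag}.npz'); return d['K'],d['T']
def ray(tag,u,v):
    K,T=load(tag); R=T[:3,:3]; d=R.T@np.linalg.solve(K,[u,v,1.]); return -R.T@T[:3,3],d
def onz(tag,u,v,z):
    o,d=ray(tag,u,v); return o+d*(z-o[2])/d[2]
def proj(tag,p):
    K,T=load(tag); q=K@(T[:3,:3]@np.asarray(p)+T[:3,3]); return q[:2]/q[2]
E
python3 - <<'E'
from h import *
for n in('scene','side','wrist'): shot(n,n+'0'); print(n,ray(n+'0',280,210))
a=[cv2.imread(f'pics/{n}0.png') for n in('scene','side')]
print(env.sense(),env.grip_point_offset)
E
```

```text
scene (array([ 1.12939385, -1.06328668,  0.85330698]), array([-0.38765252,  0.75481887, -0.52945115]))
side (array([ 0.45914856, -0.99952232,  1.35936303]), array([ 0.08030627,  0.61916612, -0.78149896]))
wrist (array([0.21510263, 0.59171953, 0.37391258]), array([ 0.25214237, -0.11397345, -0.96112221]))
{'time_s': 0.15, 'joints': array([ 5.72623119e+01,  2.81563432e+01,  8.93428371e+01, -4.15698212e-04,
        6.25508671e+01, -6.04989016e+00]), 'qd': array([-0.07010648, -0.03459178, -0.09108963,  0.08788904,  0.00781902,
       -0.18387182]), 'joint_torque': array([ 2.59249733e-03, -6.18706799e+01, -2.61696929e+01, -1.41838664e-04,
        3.28826973e-03, -1.42774061e-05]), 'position': array([0.28058554, 0.55828006, 0.23085618]), 'tool_rot': array([-1.79950193e+02, -4.90803106e-03,  1.53312392e+02]), 'ft_force': array([ 0.19353211, -1.1936363 , -0.63161519]), 'torque': array([ 0.00552159, -0.02633843,  0.04113921]), 'grip_force': 0.0, 'grip_width': 0.08530611782608578} 0.0187
```

View pics/scene0.png

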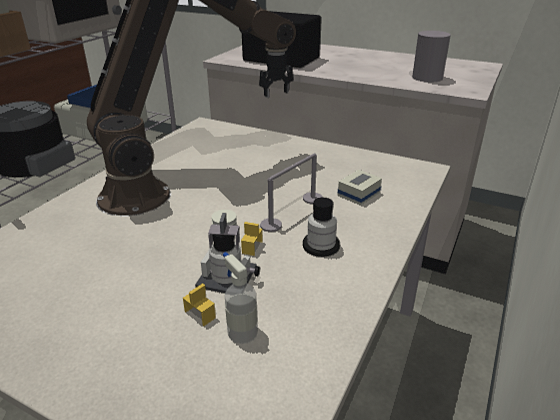

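View pics/side0.png

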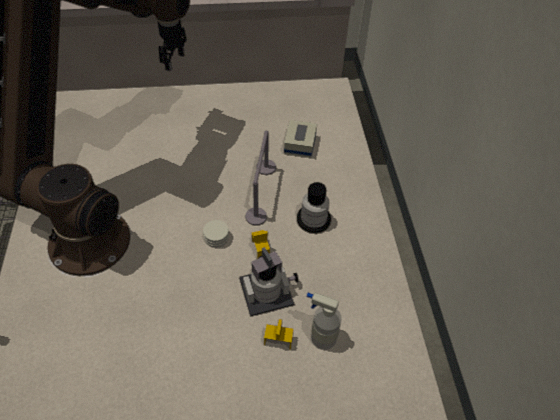

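The scene view shows the clamped canister with the grey guard at about (223,240), yellow look-alikes at (251,238) and (199,303), the rail at (272,180)–(315,157), the spare at (322,225) and the spray bottle at (240,300). In the side view the grey guard is at (267,262), the yellow ones at (261,243) and (279,335), the dishes at (216,233) and the rail at (256,175)–(266,135). The grey one on the clamped canister's cap fits the description, so I'll enlarge it to confirm.

Run:
```python
from h import *
a=cv2.imread('pics/side0.png')[225:315,230:330]; b=cv2.imread('pics/scene0.png')[205:295,180:280]
f=lambda i:cv2.resize(i,(400,360),interpolation=cv2.INTER_CUBIC)
c=cv2.imread('pics/side0.png')[125:225,235:335]; d=cv2.imread('pics/scene0.png')[150:235,255:345]
g=lambda i:cv2.resize(i,(400,240*0+ 240),interpolation=cv2.INTER_CUBIC)
cv2.imwrite('pics/crop1.png',np.vstack([np.hstack([f(a),f(b)]),np.hstack([g(c),g(d)])]))
```

```text
(no output)
```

View pics/crop1.png

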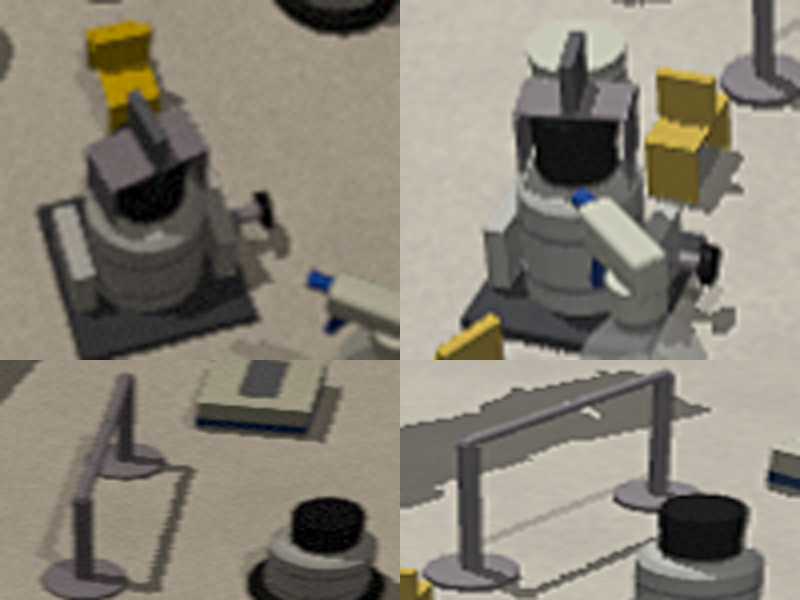

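Confirmed: the grey U-guard sits on the black cap in the clamp. In the side crop its plate corners are about (88,157), (103,193), (208,150) and (190,110), and the fin top runs from (135,94) to (162,139). The yellow ones stand on the table.

Run:
```python
from h import *
S=lambda x,y:(230+x/4-.4,225+y/4-.4); C=lambda x,y:(180+(x-400)/4-.4,205+y/4-.4)
print('plate side');P=[onz('side0',*S(*p),.158)[:2] for p in((88,157),(103,193),(208,150),(190,110))];print(np.round(P,3),np.mean(P,0))
print('fin side',[onz('side0',*S(*p),.197)[:2].round(3) for p in((135,94),(162,139))])
print('fin scene',[onz('scene0',*C(*p),.197)[:2].round(3) for p in((579,32),(570,48),(574,33),(585,32))])
print('plate scene',[onz('scene0',*C(*p),.158)[:2].round(3) for p in((515,118),(634,120),(640,83),(522,82))])
a=(266.2,132.5),(256.2,182.);b=(315.3,155.3),(270.8,179.4)
for z in(.17,.176):print('rail',z,[onz('side0',*p,z)[:2].round(3) for p in a],[onz('scene0',*p,z)[:2].round(3) for p in b])
def tri(p,q):
    o1,d1=ray('side0',*p);o2,d2=ray('scene0',*q)
    s=np.linalg.lstsq(np.c_[d1,-d2],o2-o1,rcond=None)[0];return ((o1+d1*s[0]+o2+d2*s[1])/2).round(3),np.linalg.norm(o1+d1*s[0]-o2-d2*s[1])
for p,q in zip(a,b):print(tri(p,q))
print('fintop',tri(S(148,117),C(575,40)))
print('dish',onz('side0',216,228,.042),'spray',onz('side0',323,303,.2),'canB cap',onz('side0',317,191,.154))
print('clamp corners',[onz('side0',*S(*p),.012)[:2].round(3) for p in((38,207),(257,320))])
```

```text
plate side
[[ 0.489 -0.224]
 [ 0.497 -0.253]
 [ 0.569 -0.226]
 [ 0.56  -0.193]] [ 0.52858198 -0.22386124]
fin side [array([ 0.522, -0.203]), array([ 0.536, -0.24 ])]
fin scene [array([ 0.527, -0.203]), array([ 0.532, -0.222]), array([ 0.525, -0.206]), array([ 0.53 , -0.202])]
plate scene [array([ 0.51 , -0.257]), array([ 0.579, -0.225]), array([ 0.561, -0.187]), array([ 0.491, -0.221])]
rail 0.17 [array([0.569, 0.267]), array([0.521, 0.055])] [array([0.578, 0.267]), array([0.525, 0.053])]
rail 0.176 [array([0.568, 0.26 ]), array([0.521, 0.05 ])] [array([0.583, 0.255]), array([0.531, 0.043])]
(array([0.571, 0.278, 0.162]), np.float64(0.00480022109276186))
(array([0.522, 0.059, 0.166]), np.float64(0.000806845985941876))
fintop (array([ 0.531, -0.219,  0.198]), np.float64(0.007281262914570934))
dish [ 0.39100332 -0.01018873  0.042     ] spray [ 0.65383938 -0.37877488  0.2       ] canB cap [0.70056942 0.01869854 0.154     ]
clamp corners [array([ 0.453, -0.17 ]), array([ 0.602, -0.276])]
```

Request:
{"name": "servo_tool", "arguments": {"travel": [[0,0,-0.13],[0,0,-0.13],[0,0,-0.13],[0,0,-0.13],[0,0,-0.13],[0,0,-0.13],[0,0,-0.13],[0,0,-0.13],[0,0,0]], "dr": [[0,0,1],[0,0,1],[0,0,1],[0,0,1],[0,0,1],[0,0,1],[0,0,1],[0,0,1],[0,0,0.16]], "claw": [1,1,1,1,1,1,1,1,1]}}

```text
time_s: 1.27
position: [0.2807, 0.5584, 0.2625]
tool_rot: [180.0, -0.0, 112.5]
ft_force: [-0.4, 0.5, -1.2]
grip_width: 0.0848
grip_force: 0.0
```

Request:
{"name": "servo_tool", "arguments": {"travel": [[-0.9,0.23,0],[-0.9,0.23,0],[-0.9,0.23,0],[-0.9,0.23,0],[-0.9,0.23,0],[-0.9,0.23,0],[-0.9,0.23,0],[-0.9,0.23,0],[-0.9,0.23,0],[-0.9,0.23,0],[-0.9,0.23,0],[-0.9,0.23,0],[-0.9,0.23,0],[-0.9,0.23,0],[-0.9,0.23,0],[-0.9,0.23,0]], "dr": [[0,0,0],[0,0,0],[0,0,0],[0,0,0],[0,0,0],[0,0,0],[0,0,0],[0,0,0],[0,0,0],[0,0,0],[0,0,0],[0,0,0],[0,0,0],[0,0,0],[0,0,0],[0,0,0]], "claw": [1,1,1,1,1,1,1,1,1,1,1,1,1,1,1,1]}}

```text
time_s: 3.28
position: [0.5485, 0.2008, 0.2622]
tool_rot: [-180.0, -0.0, 112.6]
ft_force: [-0.0, 0.3, 0.8]
grip_width: 0.0854
grip_force: 0.0
```

Request:
{"name": "servo_tool", "arguments": {"travel": [[-0.91,-0.43,0],[-0.91,-0.43,0],[-0.91,-0.43,0],[-0.91,-0.43,0],[-0.91,-0.43,0],[-0.91,-0.43,0],[-0.91,-0.43,0],[-0.91,-0.43,0],[-0.91,-0.43,0],[-0.91,-0.43,0],[-0.91,-0.43,0],[-0.91,-0.43,0],[-0.91,-0.43,0],[-0.91,-0.43,0],[0,0,0],[0,0,0]], "dr": [[0,0,0],[0,0,0],[0,0,0],[0,0,0],[0,0,0],[0,0,0],[0,0,0],[0,0,0],[0,0,0],[0,0,0],[0,0,0],[0,0,0],[0,0,0],[0,0,0],[0,0,0],[0,0,0]], "claw": [1,1,1,1,1,1,1,1,1,1,1,1,1,1,1,1]}}

```text
time_s: 5.28
position: [0.5274, -0.2201, 0.2622]
tool_rot: [-180.0, -0.0, 112.5]
ft_force: [-0.1, 0.9, 0.2]
grip_width: 0.0856
grip_force: 0.0
```

Run:
```python
from h import *
shot('wrist','w1');s=env.sense();print(s['time_s'],s['position'],s['tool_rot'],s['joints'],proj('w1',[.529,-.222,.197]))
```

```text
5.325 [ 0.52752351 -0.21985568  0.26234592] [-1.79994775e+02 -2.79071724e-02  1.12572108e+02] [-2.92522748e+01  2.20168507e+01  9.46809275e+01  1.47059461e-02
  6.33273905e+01 -5.18309885e+01] [276.78612547 231.71931102]
```

View pics/w1.png

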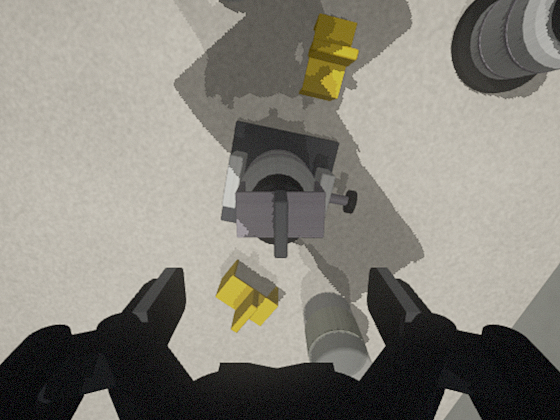

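The wrist view shows the grey guard squared up under the open fingers: plate corners at (236,191), (324,193), (324,237) and (237,238), and the fin from (280,192) to (280,257). The yellow ones at (330,58) and (247,295) and the spray bottle at (335,330) are clear of the fingers.

Run:
```python
from h import *
P=np.array([onz('w1',*p,.158)[:2] for p in((236,191.5),(324,192),(324,237),(237,238))]);print(P.round(4),P.mean(0))
for a,b in((0,1),(3,2),(0,3),(1,2)):
    d=P[b]-P[a];print(np.degrees(np.arctan2(d[1],d[0])),np.linalg.norm(d))
F=[onz('w1',*p,.197)[:2].round(4) for p in((280.5,193),(280.5,257))];print(F,np.mean(F,0))
```

```text
[[ 0.4905 -0.2158]
 [ 0.5568 -0.1886]
 [ 0.5734 -0.2241]
 [ 0.5055 -0.2534]] [ 0.53155077 -0.22045934]
22.250505518941985 0.0716070941574577
23.293042176212364 0.07400328685022386
-68.345831929842 0.0404591053424747
-64.87638197951631 0.03915967097166016
[array([ 0.5205, -0.195 ]), array([ 0.5391, -0.2391])] [ 0.5298  -0.21705]
```

Request:
{"name": "servo_tool", "arguments": {"travel": [[-0.06,0.08,0.6],[0,0,0.6],[0,0,0.6],[0,0,0.6],[0,0,0.5],[0,0,0.33],[0,0,0],[0,0,0],[0,0,0],[0,0,0],[0,0,0],[0,0,0],[0,0,0],[0,0,0]], "dr": [[0,0,0],[0,0,0],[0,0,0],[0,0,0],[0,0,0],[0,0,0],[0,0,0],[0,0,0],[0,0,0],[0,0,0],[0,0,0],[0,0,0],[0,0,0],[0,0,0]], "claw": [1,1,1,1,1,1,1,-1,-1,-1,-1,-1,-1,-1]}}

```text
time_s: 7.08
position: [0.5305, -0.2214, 0.1657]
tool_rot: [180.0, 0.0, 112.5]
ft_force: [-0.4, -0.4, 2.7]
grip_width: 0.0091
grip_force: 61.3
```

Request:
{"name": "servo_tool", "arguments": {"travel": [[0,0,-0.3],[0,0,-0.6],[0,0,-0.6],[0,0,-0.6],[0,0,-0.6],[0,0,-0.6],[0,0,-0.2],[0,0,0],[0,0,0],[0,0,0],[0,0,0],[0,0,0],[0,0,0],[0,0,0],[0,0,0],[0,0,0]], "dr": [[0,0,0],[0,0,0],[0,0,0],[0,0,0],[0,0,0],[0,0,0],[0,0,0.5],[0,0,0.9],[0,0,0.9],[0,0,0.9],[0,0,0.9],[0,0,0.9],[0,0,0.9],[0,0,0.9],[0,0,0.3],[0,0,0]], "claw": [-1,-1,-1,-1,-1,-1,-1,-1,-1,-1,-1,-1,-1,-1,-1,-1]}}

```text
time_s: 9.07
position: [0.5305, -0.2213, 0.2707]
tool_rot: [180.0, -0.0, 77.1]
ft_force: [-0.2, 0.4, -1.9]
grip_width: 0.009
grip_force: 60.7
```

Request:
{"name": "servo_tool", "arguments": {"travel": [[0.4,-0.07,0],[0.78,-0.15,0],[0.78,-0.15,0],[0.78,-0.15,0],[0.78,-0.15,0],[0.78,-0.15,0],[0.78,-0.15,0],[0.78,-0.15,0],[0.78,-0.15,0],[0.78,-0.15,0],[0.78,-0.15,0],[0.78,-0.15,0],[0.78,-0.15,0],[0.78,-0.15,0],[0.78,-0.15,0],[0.78,-0.15,0],[0.4,-0.07,0],[0,0,0],[0,0,0]], "dr": [[0,0,0],[0,0,0],[0,0,0],[0,0,0],[0,0,0],[0,0,0],[0,0,0],[0,0,0],[0,0,0],[0,0,0],[0,0,0],[0,0,0],[0,0,0],[0,0,0],[0,0,0],[0,0,0],[0,0,0],[0,0,0],[0,0,0]], "claw": [-1,-1,-1,-1,-1,-1,-1,-1,-1,-1,-1,-1,-1,-1,-1,-1,-1,-1,-1]}}

```text
time_s: 11.45
position: [0.5448, 0.1597, 0.2706]
tool_rot: [-180.0, 0.0, 77.0]
ft_force: [-0.1, 0.4, -2.1]
grip_width: 0.0093
grip_force: 60.7
```

Run:
```python
from h import *
shot('wrist','w2');shot('scene','s2');shot('side','d2');s=env.sense();print(s['time_s'],s['position'],s['tool_rot'],s['grip_width'])
a=cv2.imread('pics/w2.png');b=cv2.resize(cv2.imread('pics/s2.png')[90:230,220:360],(300,300),interpolation=cv2.INTER_CUBIC);c=cv2.resize(cv2.imread('pics/d2.png')[90:230,200:340],(300,300),interpolation=cv2.INTER_CUBIC)
a=cv2.resize(a,(500,375));o=np.zeros((600,800,3),np.uint8);o[:375,:500]=a;o[:300,500:]=b;o[300:,500:]=c;cv2.imwrite('pics/m2.png',o)
```

```text
11.6 [0.54496025 0.15954494 0.27066237] [ 1.79994267e+02 -2.04443087e-03  7.69675636e+01] 0.009210093889583533
```

View pics/m2.png

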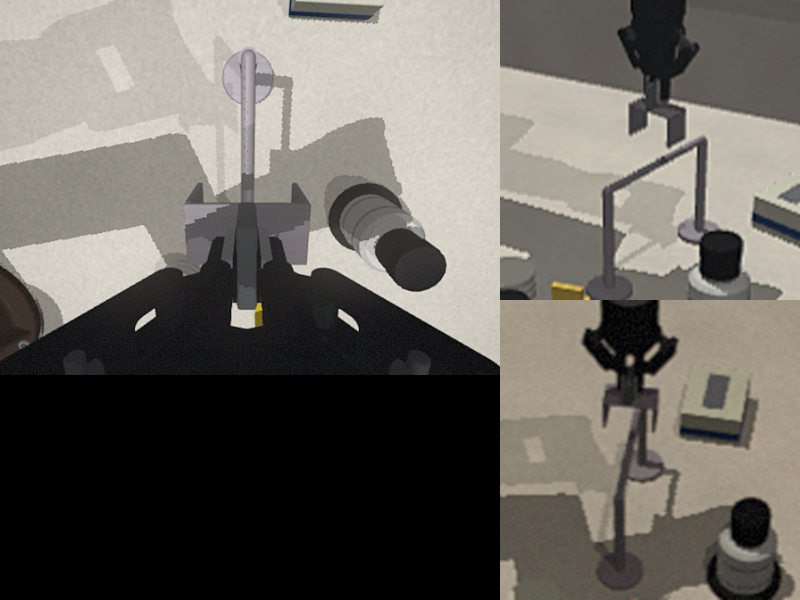

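The wrist view shows the bar at x≈248, running straight and midway between the guard's legs (185 and 310); both outside views agree. I'll lower it.

Request:
{"name": "servo_tool", "arguments": {"travel": [[0,0,0.3],[0,0,0.5],[0,0,0.5],[0,0,0.5],[0,0,0.4],[0,0,0.25],[0,0,0.15],[0,0,0.08],[0,0,0],[0,0,0]], "dr": [[0,0,0],[0,0,0],[0,0,0],[0,0,0],[0,0,0],[0,0,0],[0,0,0],[0,0,0],[0,0,0],[0,0,0]], "claw": [-1,-1,-1,-1,-1,-1,-1,-1,-1,-1]}}

```text
time_s: 12.85
position: [0.545, 0.1602, 0.1905]
tool_rot: [180.0, -0.0, 77.0]
ft_force: [-0.7, 0.8, -2.5]
grip_width: 0.0091
grip_force: 60.8
```

Request:
{"name": "servo_tool", "arguments": {"travel": [[0,0,0.06],[0,0,0.03],[0,0,0],[0,0,0]], "dr": [[0,0,0],[0,0,0],[0,0,0],[0,0,0]], "claw": [-1,-1,-1,-1]}}

```text
time_s: 13.35
position: [0.5449, 0.1602, 0.1877]
tool_rot: [180.0, -0.0, 77.0]
ft_force: [-0.7, 0.2, 0.9]
grip_width: 0.0091
grip_force: 61.2
```

Request:
{"name": "servo_tool", "arguments": {"travel": [[0,0,0],[0,0,0],[0,0,0],[0,0,0],[0,0,0],[0,0,0],[0,0,-0.3],[0,0,-0.6],[0,0,-0.6],[0,0,-0.6],[0,0,-0.6],[0,0,0]], "dr": [[0,0,0],[0,0,0],[0,0,0],[0,0,0],[0,0,0],[0,0,0],[0,0,0],[0,0,0],[0,0,0],[0,0,0],[0,0,0],[0,0,0]], "claw": [0,0,0.5,1,1,1,1,1,1,1,1,1]}}

```text
time_s: 14.85
position: [0.5453, 0.1603, 0.27]
tool_rot: [179.8, -0.1, 77.0]
ft_force: [0.9, -0.1, 0.0]
grip_width: 0.0855
grip_force: 0.0
```

Run:
```python
from h import *
shot('scene','s3');shot('side','d3');s=env.sense();print(s['time_s'],s['position'],s['ft_force'],s['joints'])
b=cv2.resize(cv2.imread('pics/s3.png')[110:250,250:370],(400,460),interpolation=cv2.INTER_CUBIC);c=cv2.resize(cv2.imread('pics/d3.png')[100:300,220:340],(400,460),interpolation=cv2.INTER_CUBIC)
cv2.imwrite('pics/m3.png',np.hstack([b,c]))
```

```text
14.95 [0.5446908  0.16013984 0.26829458] [-0.61522099  0.52898158 -0.64873775] [9.71604615e+00 2.13748019e+01 9.47453436e+01 4.46459899e-03
 6.38834904e+01 2.27022312e+01]
```

View pics/m3.png

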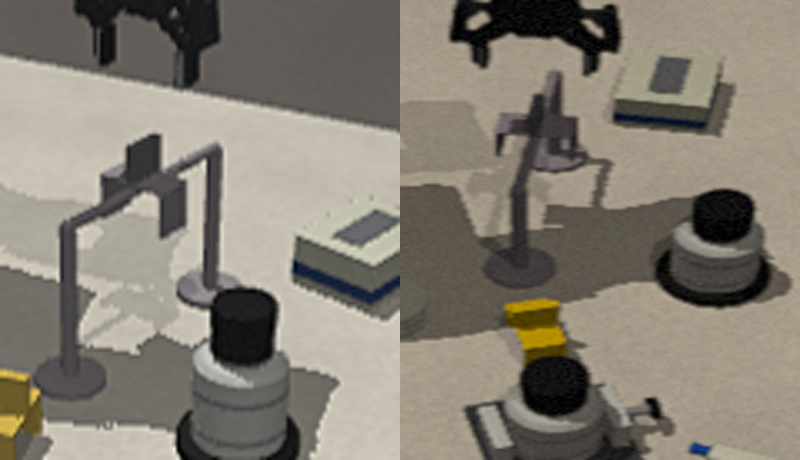

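The guard hangs astride the rail, let go: its plate is on the bar near (140,185) in the left panel, with one leg each side. Now to the cap.

Request:
{"name": "servo_tool", "arguments": {"travel": [[-0.39,0.07,0],[-0.78,0.15,0],[-0.78,0.15,0],[-0.78,0.15,0],[-0.78,0.15,0],[-0.78,0.15,0],[-0.78,0.15,0],[-0.78,0.15,0],[-0.78,0.15,0],[-0.78,0.15,0],[-0.78,0.15,0],[-0.78,0.15,0],[-0.78,0.15,0],[-0.78,0.15,0],[-0.78,0.15,0],[-0.78,0.15,0],[-0.4,0.07,0],[0,0,0],[0,0,0]], "dr": [[0,0,0],[0,0,0],[0,0,0],[0,0,0],[0,0,0],[0,0,0],[0,0,0],[0,0,0],[0,0,0],[0,0,0],[0,0,0],[0,0,0],[0,0,0],[0,0,0],[0,0,0],[0,0,0],[0,0,0],[0,0,0],[0,0,0]], "claw": [1,1,1,1,1,1,1,1,1,1,1,1,1,1,1,1,1,1,1]}}

```text
time_s: 17.32
position: [0.5304, -0.2205, 0.2684]
tool_rot: [-180.0, -0.0, 77.0]
ft_force: [0.3, 0.6, -0.2]
grip_width: 0.0856
grip_force: 0.0
```

Run:
```python
from h import *
c=shot('wrist','w4');s=env.sense();print(s['time_s'],s['position'],s['tool_rot'])
shot('side','d4')
o=np.hstack([cv2.resize(cv2.imread('pics/w4.png')[100:300,180:380],(400,400),interpolation=cv2.INTER_CUBIC),cv2.resize(cv2.imread('pics/d3.png')[235:315,225:305],(400,400),interpolation=cv2.INTER_CUBIC)])
cv2.imwrite('pics/m4.png',o); print(proj('w4',[.53,-.222,.154]))
```

```text
17.375 [ 0.53052182 -0.22038583  0.26845727] [-1.79991333e+02 -1.19338100e-02  7.70465038e+01]
[275.88708147 211.31644128]
```

View pics/m4.png

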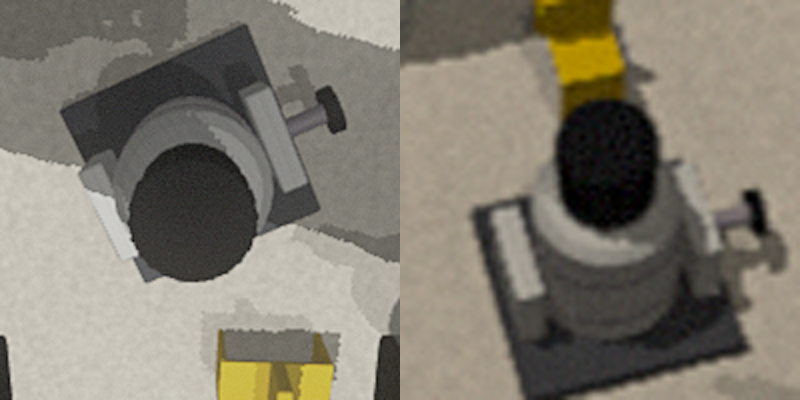

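The cap's top disc is at about (194,219) in the left panel, radius 63, which is wrist pixel (277,209.5). The clamp knob and the spray bottle are clear of it.

Run:
```python
from h import *
print(onz('w4',276.8,209.2,.154)); print(onz('w4',180+129.5-31.5,209.2,.154), onz('d3',225+608/5-80-.4,235+150/5-.4,.154))
K,T=load('w4'); print('radius px',K[0,0]*.028/(T[:3,:3]@[.53,-.222,.154]+T[:3,3])[2])
```

```text
[ 0.53119211 -0.22032505  0.154     ]
[ 0.53219946 -0.2205565   0.154     ] [ 0.52747659 -0.22737182  0.154     ]
radius px 32.44133030041244
```

Request:
{"name": "servo_tool", "arguments": {"travel": [[0,0.02,0.3],[0,0,0.6],[0,0,0.7],[0,0,0.7],[0,0,0.7],[0,0,0.6],[0,0,0.6],[0,0,0.5],[0,0,0.3],[0,0,0.2],[0,0,0],[0,0,0],[0,0,0],[0,0,0],[0,0,0],[0,0,0],[0,0,0],[0,0,0]], "dr": [[0,0,0],[0,0,0],[0,0,0],[0,0,0],[0,0,0],[0,0,0],[0,0,0],[0,0,0],[0,0,0],[0,0,0],[0,0,0],[0,0,0],[0,0,0],[0,0,0],[0,0,0],[0,0,0],[0,0,0],[0,0,0]], "claw": [1,1,1,1,1,1,1,1,1,1,1,-1,-1,-1,-1,-1,-1,-1]}}

```text
time_s: 19.68
position: [0.5314, -0.2213, 0.1132]
tool_rot: [179.9, 0.0, 77.0]
ft_force: [-2.1, 1.4, 5.6]
grip_width: 0.0547
grip_force: 62.8
```

Request:
{"name": "servo_tool", "arguments": {"travel": [[0,0,0],[0,0,0],[0,0,0]], "dr": [[0,0,-0.4],[0,0,-0.4],[0,0,0]], "claw": [-1,-1,-1]}}

```text
time_s: 20.05
position: [0.5316, -0.2215, 0.1132]
tool_rot: [179.9, 0.0, 81.0]
ft_force: [-0.1, -0.1, 5.8]
grip_width: 0.0553
grip_force: 62.8
```

```bash
python3 -c "
from h import *
s=env.sense();print(s['tool_rot'],s['ft_force'],s['torque'],s['joint_torque'][5])"
```

```text
[1.79909105e+02 3.20213902e-02 8.10470451e+01] [-0.05370579 -0.08810577  5.78614248] [-0.07452531  0.02632309  0.04380466] -0.2026276057586074
```

Request:
{"name": "servo_tool", "arguments": {"travel": [[0,0,0],[0,0,0],[0,0,0]], "dr": [[0,0,-0.4],[0,0,-0.4],[0,0,0]], "claw": [-1,-1,-1]}}

```text
time_s: 20.42
position: [0.5316, -0.2215, 0.1132]
tool_rot: [179.9, 0.0, 85.0]
ft_force: [-0.7, -0.3, 5.8]
grip_width: 0.0549
grip_force: 62.8
```

```bash
python3 -c "
from h import *
s=env.sense();print(s['tool_rot'],s['ft_force'],s['torque'],s['joint_torque'][5])"
```

```text
[1.79901336e+02 4.29090656e-02 8.50466966e+01] [-0.66217015 -0.27909783  5.77854982] [-0.06304846 -0.01868693  0.00385372] -0.20629188045859337
```

Request:
{"name": "servo_tool", "arguments": {"travel": [[0,0,0],[0,0,0],[0,0,0]], "dr": [[0,0,-0.4],[0,0,-0.4],[0,0,0]], "claw": [-1,-1,-1]}}

```text
time_s: 20.8
position: [0.5316, -0.2215, 0.1132]
tool_rot: [179.9, 0.0, 89.0]
ft_force: [0.2, -0.6, 5.6]
grip_width: 0.0547
grip_force: 62.8
```

```bash
python3 -c "
from h import *
s=env.sense();print(s['tool_rot'],s['ft_force'],s['torque'],s['joint_torque'][5])"
```

```text
[1.79909379e+02 4.60237087e-02 8.90460232e+01] [ 0.17365709 -0.62974949  5.60962703] [-0.02954405 -0.01018421  0.03585599] -0.1898388471454382
```

Request:
{"name": "servo_tool", "arguments": {"travel": [[0,0,0],[0,0,0]], "dr": [[0,0,-0.5],[0,0,0]], "claw": [-1,-1]}}

```text
time_s: 21.05
position: [0.5315, -0.2214, 0.1132]
tool_rot: [179.9, 0.0, 91.6]
ft_force: [-1.3, -0.2, 5.9]
grip_width: 0.0548
grip_force: 62.8
```

```bash
python3 -c "
from h import *
s=env.sense();print(s['tool_rot'],s['ft_force'],s['torque'],s['joint_torque'][5])"
```

```text
[1.79918228e+02 4.42310327e-02 9.15550230e+01] [-1.25260798 -0.17494731  5.85310055] [-0.00319109  0.02961656  0.12785512] -0.23600807413458824
```

Request:
{"name": "servo_tool", "arguments": {"travel": [[0,0,0],[0,0,0]], "dr": [[0,0,-0.5],[0,0,0]], "claw": [-1,-1]}}

```text
time_s: 21.3
position: [0.5315, -0.2214, 0.1132]
tool_rot: [179.9, 0.0, 94.1]
ft_force: [-0.3, 0.2, 6.0]
grip_width: 0.0548
grip_force: 62.8
```

```bash
python3 -c "
from h import *
s=env.sense();print(s['tool_rot'],s['ft_force'],s['torque'],s['joint_torque'][5])"
```

```text
[1.79923559e+02 4.46469857e-02 9.40520542e+01] [-0.25109246  0.23132379  6.02459681] [-0.02790042  0.11327185  0.1072645 ] -0.23349980358034372
```

Request:
{"name": "servo_tool", "arguments": {"travel": [[0,0,0],[0,0,0]], "dr": [[0,0,-0.5],[0,0,0]], "claw": [-1,-1]}}

```text
time_s: 21.55
position: [0.5315, -0.2213, 0.1132]
tool_rot: [179.9, 0.0, 96.6]
ft_force: [-0.8, 0.5, 6.3]
grip_width: 0.055
grip_force: 62.8
```

```bash
python3 -c "
from h import *
s=env.sense();print(s['tool_rot'],s['ft_force'],s['torque'],s['joint_torque'][5])"
```

```text
[1.79930197e+02 4.45280303e-02 9.65560023e+01] [-0.76399353  0.50675689  6.33602524] [0.11090554 0.0726239  0.02488875] -0.22752325516194105
```

Request:
{"name": "servo_tool", "arguments": {"travel": [[0,0,0],[0,0,0]], "dr": [[0,0,-0.5],[0,0,0]], "claw": [-1,-1]}}

```text
time_s: 21.8
position: [0.5315, -0.2213, 0.1132]
tool_rot: [179.9, 0.0, 99.1]
ft_force: [-0.7, -0.3, 5.6]
grip_width: 0.0548
grip_force: 62.8
```

```bash
python3 -c "
from h import *
s=env.sense();print(s['tool_rot'],s['ft_force'],s['torque'],s['joint_torque'][5])"
```

```text
[1.79933008e+02 4.34850937e-02 9.90556745e+01] [-0.65307466 -0.29216076  5.61564017] [0.10359791 0.13206341 0.06590996] -0.224710525944829
```

Request:
{"name": "servo_tool", "arguments": {"travel": [[0,0,0],[0,0,0]], "dr": [[0,0,-0.5],[0,0,0]], "claw": [-1,-1]}}

```text
time_s: 22.05
position: [0.5314, -0.2213, 0.1132]
tool_rot: [179.9, 0.0, 101.6]
ft_force: [-0.5, 1.6, 4.8]
grip_width: 0.0552
grip_force: 62.8
```

```bash
python3 -c "
from h import *
s=env.sense();print(s['tool_rot'],s['ft_force'],s['torque'],s['joint_torque'][5])"
```

```text
[1.79938763e+02 4.36593726e-02 1.01555794e+02] [-0.48103181  1.58546252  4.78658354] [0.11535894 0.13035851 0.10786674] -0.2180347591638565
```

Request:
{"name": "servo_tool", "arguments": {"travel": [[0,0,0],[0,0,0]], "dr": [[0,0,-0.5],[0,0,0]], "claw": [-1,-1]}}

```text
time_s: 22.3
position: [0.5315, -0.2213, 0.1132]
tool_rot: [179.9, 0.0, 104.1]
ft_force: [-2.1, -0.0, 6.7]
grip_width: 0.0551
grip_force: 62.8
```

```bash
python3 -c "
from h import *
s=env.sense();print(s['tool_rot'],s['ft_force'],s['torque'],s['joint_torque'][5])"
```

```text
[1.79937851e+02 4.93307186e-02 1.04051607e+02] [-2.07793252 -0.00977011  6.74851825] [0.01548884 0.10759405 0.07387666] -0.21613198332488537
```

Request:
{"name": "servo_tool", "arguments": {"travel": [[0,0,0],[0,0,0]], "dr": [[0,0,-0.5],[0,0,0]], "claw": [-1,-1]}}

```text
time_s: 22.55
position: [0.5314, -0.2214, 0.1132]
tool_rot: [179.9, 0.0, 106.6]
ft_force: [-1.9, -0.9, 5.7]
grip_width: 0.0549
grip_force: 62.8
```

```bash
python3 -c "
from h import *
s=env.sense();print(s['tool_rot'],s['ft_force'],s['torque'],s['joint_torque'])"
```

```text
[1.79945907e+02 4.88909132e-02 1.06552536e+02] [-1.94706271 -0.90910142  5.71222647] [0.08498979 0.15114133 0.07614235] [-1.42601851e-02 -5.65263498e+01 -1.85014951e+01  5.83538285e-02
 -2.36503361e-01 -2.16496889e-01]
```

Request:
{"name": "servo_tool", "arguments": {"travel": [[0,0,0],[0,0,0],[0,0,0],[0,0,0],[0,0,0],[0,0,0],[0,0,0],[0,0,0],[0,0,0],[0,0,0],[0,0,0]], "dr": [[0,0,-0.5],[0,0,-0.5],[0,0,-0.5],[0,0,-0.5],[0,0,-0.5],[0,0,-0.5],[0,0,-0.5],[0,0,-0.5],[0,0,-0.5],[0,0,-0.5],[0,0,0]], "claw": [-1,-1,-1,-1,-1,-1,-1,-1,-1,-1,-1]}}

```text
time_s: 23.92
position: [0.5312, -0.2212, 0.1132]
tool_rot: [180.0, 0.0, 131.6]
ft_force: [-2.2, 0.8, 7.3]
grip_width: 0.0547
grip_force: 62.8
```

```bash
python3 -c "
from h import *
s=env.sense();print(s['tool_rot'],s['ft_force'],s['torque'],s['joint_torque'][5],s['joints'])"
```

```text
[1.79985209e+02 3.06018811e-02 1.31557312e+02] [-2.17228095  0.83208226  7.32162002] [0.20884826 0.40075033 0.0297165 ] -0.23104010615497828 [-2.91863028e+01  3.24090757e+01  1.03163646e+02  5.53353839e-03
  4.43935105e+01 -7.07475713e+01]
```

Request:
{"name": "servo_tool", "arguments": {"travel": [[0,0,0],[0,0,0],[0,0,0],[0,0,0],[0,0,0]], "dr": [[0,0,-0.5],[0,0,-0.5],[0,0,-0.5],[0,0,-0.5],[0,0,0]], "claw": [-1,-1,-1,-1,-1]}}

```text
time_s: 24.55
position: [0.5311, -0.2211, 0.1132]
tool_rot: [180.0, 0.0, 141.6]
ft_force: [-2.0, 1.4, 7.1]
grip_width: 0.0548
grip_force: 62.8
```

```bash
python3 -c "
from h import *
s=env.sense();print(s['tool_rot'],s['ft_force'],s['torque'],s['joint_torque'][5])"
```

```text
[1.79991208e+02 2.10700745e-02 1.41558791e+02] [-1.98171572  1.3684892   7.05489963] [0.29216452 0.37517729 0.03432039] -0.22775372955948114
```

Request:
{"name": "servo_tool", "arguments": {"travel": [[0,0,0],[0,0,0],[0,0,0],[0,0,0],[0,0,0]], "dr": [[0,0,-0.5],[0,0,-0.5],[0,0,-0.5],[0,0,-0.5],[0,0,0]], "claw": [-1,-1,-1,-1,-1]}}

```text
time_s: 25.18
position: [0.531, -0.2211, 0.1132]
tool_rot: [180.0, 0.0, 151.6]
ft_force: [-3.2, 1.9, 7.6]
grip_width: 0.055
grip_force: 62.8
```

```bash
python3 -c "
from h import *
s=env.sense();print(s['tool_rot'],s['ft_force'],s['torque'],s['joint_torque'][5])"
```

```text
[1.79992655e+02 1.18096763e-02 1.51554378e+02] [-3.19552399  1.91011393  7.63553963] [0.27184059 0.5192661  0.08937727] -0.2162092924118042
```

Request:
{"name": "servo_tool", "arguments": {"travel": [[0,0,0],[0,0,0],[0,0,0],[0,0,0],[0,0,0]], "dr": [[0,0,-0.5],[0,0,-0.5],[0,0,-0.5],[0,0,-0.5],[0,0,0]], "claw": [-1,-1,-1,-1,-1]}}

```text
time_s: 25.8
position: [0.531, -0.2211, 0.1132]
tool_rot: [180.0, 0.0, 161.6]
ft_force: [-3.4, 0.9, 9.1]
grip_width: 0.0549
grip_force: 62.8
```

```bash
python3 -c "
from h import *
s=env.sense();print(s['tool_rot'],s['ft_force'],s['torque'],s['joint_torque'][5])"
```

```text
[1.79994881e+02 9.60449407e-03 1.61555761e+02] [-3.43046884  0.92192371  9.13252056] [0.28397946 0.57499464 0.14561406] -0.22192507982254028
```

Request:
{"name": "servo_tool", "arguments": {"travel": [[0,0,0],[0,0,0],[0,0,0]], "dr": [[0,0,-0.5],[0,0,-0.5],[0,0,0]], "claw": [-1,-1,-1]}}

```text
time_s: 26.18
position: [0.531, -0.2211, 0.1132]
tool_rot: [180.0, 0.0, 166.6]
ft_force: [-2.2, 3.5, 8.7]
grip_width: 0.0548
grip_force: 62.9
```

```bash
python3 -c "
from h import *
s=env.sense();print(s['tool_rot'],s['ft_force'],s['torque'],s['joint_torque'][5])"
```

```text
[1.79991730e+02 8.10722750e-03 1.66552853e+02] [-2.16637994  3.50144345  8.66955608] [0.36979343 0.50122539 0.00682223] -0.22606706712394953
```

Request:
{"name": "servo_tool", "arguments": {"travel": [[0,0,0],[0,0,0],[0,0,0]], "dr": [[0,0,-0.5],[0,0,-0.5],[0,0,0]], "claw": [-1,-1,-1]}}

```text
time_s: 26.55
position: [0.531, -0.2209, 0.1132]
tool_rot: [180.0, 0.0, 171.6]
ft_force: [-2.8, 1.7, 8.6]
grip_width: 0.0548
grip_force: 62.9
```

```bash
python3 -c "
from h import *
s=env.sense();print(s['tool_rot'],s['ft_force'],s['torque'],s['joint_torque'][5])"
```

```text
[1.79986156e+02 3.82371484e-03 1.71552057e+02] [-2.78881102  1.66843074  8.64384426] [0.43586072 0.51164639 0.02510621] -0.23033018689602613
```

Request:
{"name": "servo_tool", "arguments": {"travel": [[0,0,0],[0,0,0],[0,0,0]], "dr": [[0,0,-0.5],[0,0,-0.5],[0,0,0]], "claw": [-1,-1,-1]}}

```text
time_s: 26.92
position: [0.5309, -0.2209, 0.1132]
tool_rot: [180.0, -0.0, 176.6]
ft_force: [-3.6, 2.6, 8.4]
grip_width: 0.0548
grip_force: 62.9
```

```bash
python3 -c "
from h import *
s=env.sense();print(s['tool_rot'],s['ft_force'],s['torque'],s['joint_torque'][5])"
```

```text
[ 1.79985994e+02 -2.86711854e-03  1.76555279e+02] [-3.55043929  2.60730195  8.38474681] [0.46501203 0.56258151 0.13302066] -0.2212413540109992
```

Request:
{"name": "servo_tool", "arguments": {"travel": [[0,0,0],[0,0,0],[0,0,0],[0,0,0]], "dr": [[0,0,-0.5],[0,0,-0.5],[0,0,-0.5],[0,0,0]], "claw": [-1,-1,-1,-1]}}

```text
time_s: 27.42
position: [0.5309, -0.221, 0.1132]
tool_rot: [180.0, -0.0, -176.0]
ft_force: [-4.2, 1.7, 9.9]
grip_width: 0.0548
grip_force: 62.9
```

```bash
python3 -c "
from h import *
s=env.sense();print(s['tool_rot'],s['ft_force'],s['torque'],s['joint_torque'][5])"
```

```text
[ 1.79987667e+02 -6.90400616e-03 -1.75950644e+02] [-4.17421664  1.66963011  9.93873414] [0.35665749 0.64832915 0.05637091] -0.2438877895474434
```

Request:
{"name": "servo_tool", "arguments": {"travel": [[0,0,-0.06],[0,0,-0.06],[0,0,0]], "dr": [[0,0,0],[0,0,0],[0,0,0]], "claw": [-1,-1,-1]}}

```text
time_s: 27.8
position: [0.5309, -0.2211, 0.116]
tool_rot: [180.0, -0.0, -176.0]
ft_force: [-3.4, -0.0, -0.5]
grip_width: 0.0549
grip_force: 63.5
```

Request:
{"name": "servo_tool", "arguments": {"travel": [[0,0,-0.04],[0,0,-0.04],[0,0,0]], "dr": [[0,0,0],[0,0,0],[0,0,0]], "claw": [-1,-1,-1]}}

```text
time_s: 28.18
position: [0.531, -0.2211, 0.1184]
tool_rot: [180.0, -0.0, -176.0]
ft_force: [-3.9, 0.3, -1.7]
grip_width: 0.0547
grip_force: 63.7
```

Request:
{"name": "servo_tool", "arguments": {"travel": [[0,0,-0.06],[0,0,-0.1],[0,0,-0.15],[0,0,0]], "dr": [[0,0,0],[0,0,0],[0,0,0],[0,0,0]], "claw": [-1,-1,-1,-1]}}

```text
time_s: 28.68
position: [0.532, -0.2214, 0.1287]
tool_rot: [-179.9, 0.1, -176.0]
ft_force: [0.4, -0.9, -0.1]
grip_width: 0.055
grip_force: 63.7
```

Request:
{"name": "servo_tool", "arguments": {"travel": [[0,0,-0.2],[0,0,-0.4],[0,0,-0.4],[0,0,-0.4],[0,0,-0.4],[0,0,-0.4],[0,0,-0.3],[0,0,-0.2],[0,0,0],[0,0,0],[0,0,0],[0,0,0]], "dr": [[0,0,0],[0,0,0],[0,0,0],[0,0,0],[0,0,0],[0,0,0],[0,0,0],[0,0,0],[0,0,0],[0,0,0],[0,0,0],[0,0,0]], "claw": [-1,-1,-1,-1,-1,-1,-1,-1,-1,-1,-1,-1]}}

```text
time_s: 30.18
position: [0.5311, -0.2212, 0.2085]
tool_rot: [180.0, -0.0, -176.0]
ft_force: [-0.3, 0.2, -0.9]
grip_width: 0.0547
grip_force: 63.7
```

Run:
```python
from h import *
shot('scene','s5');shot('side','d5');s=env.sense();print(s['time_s'],s['position'],s['ft_force'],s['grip_force'])
b=cv2.resize(cv2.imread('pics/s5.png')[140:300,180:340],(400,400),interpolation=cv2.INTER_CUBIC);c=cv2.resize(cv2.imread('pics/d5.png')[120:320,190:350],(400,400),interpolation=cv2.INTER_CUBIC)
cv2.imwrite('pics/m5.png',np.hstack([b,c]))
```

```text
30.275 [ 0.53111116 -0.22116358  0.20864317] [-0.26027533  0.04114089 -0.71385307] 63.70016813278198
```

View pics/m5.png

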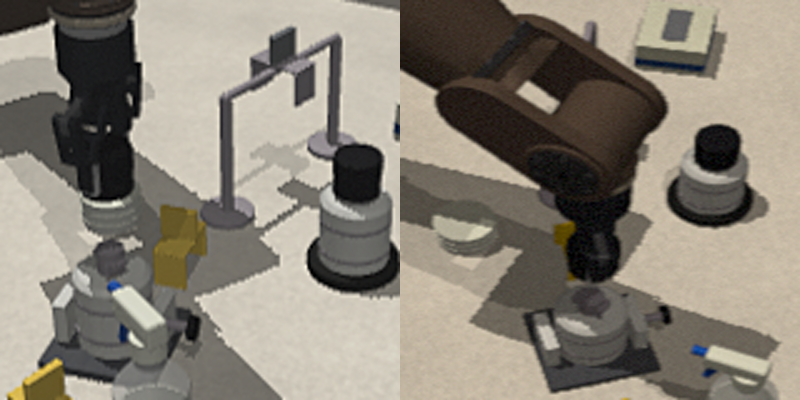

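The cap is held above the bare neck, which shows at (108,258) in the left panel. The guard still hangs on the rail at (285,60), and nothing else has moved.

```bash
python3 -c "
from h import *
print(env.finish_job())"
```

```text
the job is handed in; nothing more can be done
None
```

I handed the job in at about 30 s: the guard hangs astride the rail near its middle, and the cap, which loosened anticlockwise (right-hand thread), is held level about 95 mm above where it sat; `finish_job()` returned no verdict.

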